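Seat a block of cheese in the corner of a wire slicer and hold it for the cut

TASK

Swing the wire arm of the cheese slicer up out of the way until it stands upright or leans back, then take the block of cheese from the wooden paddle, lay it flat, rind side up, on the slicer with its long side along the low fence and push it under the raised wire until it is squarely in the corner, flush against the fence and the end stop. Finish while still holding it there, pressing it firmly against the fence and the end stop at the same time, with the wire arm still up, so that the first slice can be cut; leave the jar, its lid and the phone where they are.

Things in the scene. Friction and masses are not known exactly. Their poses are not given: they have to be found in the camera images.
- corner (a point): corner of the fixed cheese slicer, on the top of its marble slab (24 mm above the worktop), where the planes of fence and end stop meet. Its axes: x from the loading end (robot's side) to the end stop, y from the fence (robot's right) to the open side, z up. Slab: x -204 to 26 mm, y -55 to 145. The wire crosses along y at x = -14 mm. Seated, the block fills x -120 to 0, y 0 to 52
- fence: low steel ledge on the slab, 10 mm high above it, 6 mm thick, from x = -199 to -24 mm in the corner's frame; its face is the corner's plane y = 0 and looks to +y. Origin: under the middle of the slicer on the worktop, 99 mm before and 45 mm to the open side of the corner; axes as the corner's
- end_stop: upright steel plate on the slab, 36 mm high above it, 5 mm thick, from y = 3 to 88 mm in the corner's frame; its face is the corner's plane x = 0 and looks to -x. Origin and axes as the fence's
- wire_arm (a joint): the slicer's arm, a bent steel rod with the cutting wire strung under it: 0 rad = down, wire in its groove in the slab, barring the way to the end stop; grows as the handle swings up and over towards the fence side; handle highest at 1.34 rad, travel ends at 1.95. The stiff hinge (0.3 N m of friction) keeps it where it is left
- wire_handle (a point): centre of the arm's round dark wooden handle, 16 mm thick, 46 mm long along the slicer's x (parallel to the hinge); free all round but for the steel rod at its end nearest the end stop, 27 mm from here. With the arm down it is 213 mm from the hinge along +y and 50 mm above the hinge
- wire_hinge (a point): point on the arm's hinge axis, in the plane of the wire: 14 mm before the end stop, 47 mm behind the fence's face, 34 mm above the worktop. The axis is the slicer's x; a positive turn about it raises the arm
- cheese_center (a point): centre of the block of hard cheese, 120 mm long (its x), 52 mm wide (its y), 46 mm high (z), pale with a brown rind on top, 0.22 to 0.39 kg, at first lying on the wooden paddle, whose top is 14 mm above the worktop. Both ends and both long sides are alike
- paddle: wooden serving paddle, 190 x 110 x 14 mm with a 30 mm wide handle that reaches 163 mm from its centre along its x; fixed; origin at the centre of the underside of its broad part. (Behind the work wall cabinets hang from 0.41 m above the worktop; their fronts are 0.59 m and their knobs 0.56 m ahead of the robot's base: keep the wrist clear of them)
- jar: white flowered storage jar without lid, 114 mm across, 122 mm high; origin at the centre of its underside; leave alone
- jar_lid: lid of the jar with a round knob, 119 mm across, 65 mm high, lying on the worktop; leave alone
- phone: black flip phone lying shut, 46 x 95 x 19 mm; origin at the centre of its underside; leave alone

How it is judged:
By the outcome, as a careful person would: the job done as asked, in the order asked, and still so for the second after the job is handed in, while the arm keeps its last pose, push and grip.
It also fails if it takes over 72 s, if anything falls off the work surface, if the arm or the gripper's body presses on something with over 40 N, if the wrist force passes 120 N, or if a joint passes its speed limit or range.

ROBOT

A 7-joint arm with a two-finger parallel gripper is mounted at the origin on a cart in front of the work surface, level with it; the furniture and walls round the work are solid. World frame = base frame: x ahead of the robot, y to its left, z up, the work surface at z = 0. Lengths are in mm, angles in rad, forces in N, time in s.
With the tool pointing down it reaches from about 400 to 875 mm from the base axis. Payload 4.4 kg.
Tool frame: the origin (TCP) lies midway between the tips of the shut fingers; the grasp point (between the pads) lies 19 mm behind it; z points along the fingers, y is the line along which they close (so a half turn about z gives the same grasp; the last joint's range is limited). The gripper opens to 85 mm and grips with 20 to 120 N. Pads are 22 mm wide; open, the fingers measure 114 mm over their backs; the gripper's body (76 mm by 85 mm) begins 54 mm behind the grasp point. The pads swing forward as they close: fully open they stand 13 mm farther back than shut.
Start: joints at [1.206, 0.628, 0.038, 1.517, -0.027, 0.996, -0.02], TCP at [191.372, -621.205, 201.013] pointing down, gripper open.
Joint ranges: [-3.06, 3.06], [-0.37, 2.12], [-1.25, 1.32], [0.18, 2.47], [-1.1, 4.24], [0.23, 1.98], [-2.94, 2.94]. Speed limits (rad/s): [2.57, 2.57, 3.14, 3.14, 3.14, 3.14, 3.14].

INTERFACE

Orientations are given as [roll, pitch, yaw] about the fixed x, y, z axes, in that order (R = Rz(yaw) Ry(pitch) Rx(roll)).
In Python, from cell import read_state, get_image, finish_job gives the robot as it stands.
- The arm moves only by the tool send_rows, never from a script. Its argument "series" is a list of rows, each an object of numbers: "ax", "ay", "az": the turn, a rotation vector about the tool's x, y, z in rad; "dx", "dy", "dz": the shift along the tool's x, y, z in cm; "hand": the closure, from 0 (fully open) to 1 (shut). In form: [{"ax": .., "ay": .., "az": .., "dx": .., "dy": .., "dz": .., "hand": ..}, ...]. A call has 1 to 10 rows; each row is the pose to reach, as a shift and turn from the pose commanded when the call began, along the tool's axes at that moment; what a row does not reach only later rows make up. A row lasts 1/10 s, in which the tool goes at most 50 mm and 8.59 degrees, less where a joint would pass 70% of its speed; a pose out of reach is approached as far as the arm can. A call with a gripper value outside its range is refused whole. The fingers move at their own pace and stop on an object; the grip force is fixed at half the most. Time passes only in rows, so rows that repeat a pose let the fingers close. It gives the time, the measured TCP pose, the force, the opening and the grip force at its end, in the units of the state.
- read_state(): the state, without advancing time (a new reading comes with each control period).
- get_image(name): name is "scene" or "top" or "wrist"; returns a dict with "pixels" (400x640x3 uint8, red, green, blue), "mtx" (3x3 intrinsics, pixels), "R" (3x3) and "t" (3): a world point X has camera coordinates R X + t. Camera axes: x right, y down, z forward; pixel columns grow to the right and rows downward; lengths in mm; the calibration is good to about 2 mm. A picture is of the moment at which its call begins. There is no depth.
- finish_job(): hands the job in; it is judged then, once.
The state is a dict: "clock": time; "qpos": joint angles; "qd": joint speeds; "tau": joint torques, N m; "eef_pos": TCP position; "tool_rot": TCP orientation; "force": force on the tool from outside, world axes, zero at the start; "torque": the same for the moment, N m; "width": finger opening in mm; "gripper_force": force on a finger pad.
Only numpy, scipy, OpenCV 4.12 (cv2) and the standard library are available. Lean on these libraries where they do the work, as an engineer would, in place of code of your own. Each camera call takes 0.05 s, during which the arm holds its last target. There are 200 camera calls.

## Working session

There is one attempt and no reset: what is moved stays moved. The work goes in short steps, Python scripts to look and compute and a tool call to move; the robot and the scene stay as the last step left them, time stands still between calls to the robot, and variables do not carry over. Pictures are saved under pics/ and viewed, at most 10 in all, crops included, and the job is handed in when it is done.

Besides the shell and the picture viewer there is one more tool, called after "Request:" in YAML: its name, and indented under it one key for each argument. send_rows: Moves the arm, as the interface text tells. Its arguments: {"type":"object","properties":{"series":{"type":"array","items":{"type":"object","properties":{"ax":{"type":"number"},"ay":{"type":"number"},"az":{"type":"number"},"dx":{"type":"number"},"dy":{"type":"number"},"dz":{"type":"number"},"hand":{"type":"number"}}}}},"required":["series"]}

```bash
mkdir -p pics
python3 - <<'E'
from cell import read_state,get_image
import cv2,pickle
s=read_state();print(s)
d={}
for n in("scene","top"):
    g=get_image(n);d[n]=g;cv2.imwrite(f"pics/{n}0.png",cv2.cvtColor(g["pixels"],cv2.COLOR_RGB2BGR));print(n,g["mtx"],g["R"],g["t"])
pickle.dump(d,open("d0.pkl","wb"))
E
```

```text
{'clock': 0.0, 'qpos': array([ 1.2062014 ,  0.62935729,  0.03844899,  1.51837825, -0.02702466,
        0.99631282, -0.01999011]), 'qd': array([ 1.01708829e-04,  6.66092389e-04,  5.26964942e-04,  8.19877556e-05,
        1.35991302e-05,  1.81941909e-04, -1.06048579e-03]), 'tau': array([-5.09118490e-04, -5.63407660e+01,  1.22583076e+00, -1.93449068e+01,
        1.09753740e-02,  1.04301138e-02, -6.43088910e-06]), 'eef_pos': array([ 191.16465775, -620.52527682,  200.07877089]), 'tool_rot': array([-3.13965501e+00,  9.97982605e-06,  2.98785479e-01]), 'force': array([-0.39228148,  1.03485994, -0.6871046 ]), 'torque': array([ 0.05827168,  0.04765742, -0.06712969]), 'gripper_force': 0.0, 'width': 85.42450306923935}
scene [[475.86281384   0.         318.84442424]
 [  0.         475.86281384 196.7350538 ]
 [  0.           0.           1.        ]] [[-0.56203538 -0.82688721 -0.01933322]
 [-0.41304558  0.30084486 -0.85958462]
 [ 0.71659583 -0.47513147 -0.51062756]] [ 451.578344    224.97227959 1320.63376817]
top [[503.37069253   0.         318.1424319 ]
 [  0.         503.37069253 192.62987383]
 [  0.           0.           1.        ]] [[ 0.02312023 -0.99970745  0.0071039 ]
 [-0.9903429  -0.02387411 -0.13656853]
 [ 0.13669817 -0.00387781 -0.99060515]] [ 209.50227569  499.40381648 1315.40122882]
```

Run:
```python
import cv2
for n in("scene","top"):
    i=cv2.imread(f"pics/{n}0.png");cv2.imwrite(f"pics/{n}0b.png",cv2.resize(i,(800,500),interpolation=cv2.INTER_CUBIC))
```

```text
(no output)
```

View pics/top0b.png

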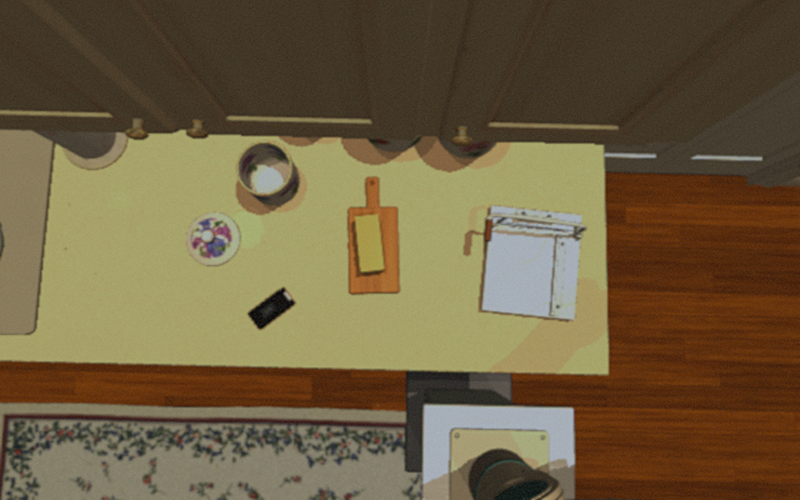

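View pics/scene0b.png

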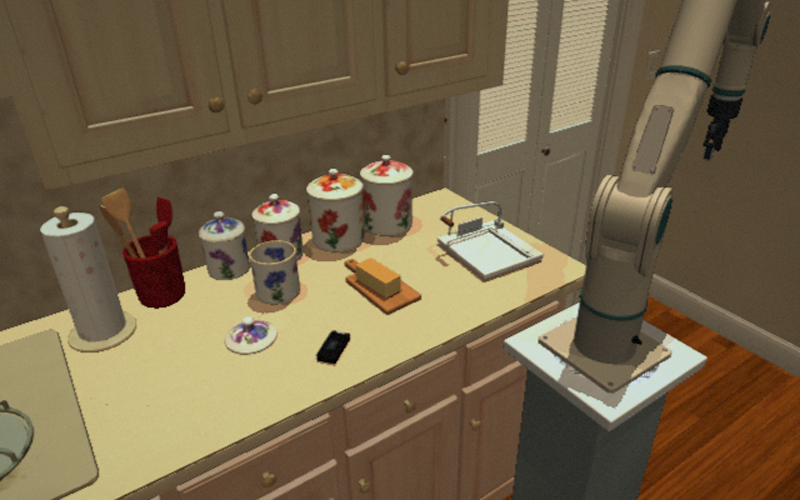

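Run:
```python
import cv2
i=cv2.imread("pics/top0.png")[150:262,270:480];cv2.imwrite("pics/crop1.png",cv2.resize(i,None,fx=3.8,fy=3.8,interpolation=cv2.INTER_CUBIC))
```

```text
(no output)
```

View pics/crop1.png

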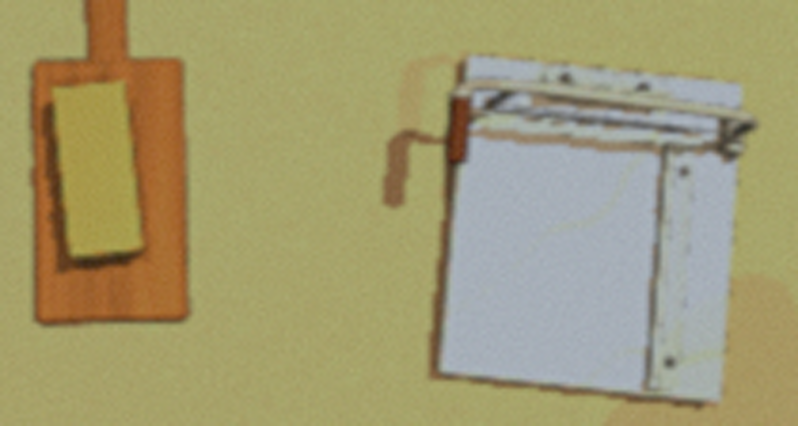

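```bash
cat > h.py <<'E'
import numpy as np,cv2,pickle
from scipy.optimize import least_squares
from scipy.spatial.transform import Rotation as Ro
def ray(g,uv,z):
    d=g["R"].T@np.linalg.solve(g["mtx"],[uv[0],uv[1],1]);c=-g["R"].T@g["t"]
    return c+d*(z-c[2])/d[2]
def proj(g,X):
    p=g["mtx"]@(g["R"]@np.asarray(X,float)+g["t"]);return p[:2]/p[2]
def rect(P,Q):  # fit pose (x,y,yaw) mapping local Q -> world P
    Q=np.array(Q,float);P=np.array(P)[:,:2]
    f=lambda v:((Q@np.array([[np.cos(v[2]),np.sin(v[2])],[-np.sin(v[2]),np.cos(v[2])]])+v[:2])-P).ravel()
    r=least_squares(f,[*P.mean(0),0]);return r.x,f(r.x).reshape(-1,2).round(1)
E
python3 - <<'E'
from h import *
g=pickle.load(open("d0.pkl","rb"))["top"]
o=lambda L,z:[ray(g,(270+(u+.5)/3.8-.5,150+(v+.5)/3.8-.5),z) for u,v in L]
print(rect(o([(467,57),(740,85),(720,403),(440,374)],24),[(26,145),(26,-55),(-204,-55),(-204,145)]))
print(np.round(o([(663,148),(648,390)],34),1))
print(rect(o([(53,87),(124,82),(143,248),(72,257)],60),[(60,26),(60,-26),(-60,-26),(-60,26)]))
print(np.round(o([(459,97),(459,160)],84),1))
E
```

```text
(array([ 5.41622886e+02, -1.20211405e+02, -7.94566835e-02]), array([[ 1.6,  1.8],
       [ 1.3, -2. ],
       [-1.6, -1.5],
       [-1.3,  1.8]]))
[[ 513.4 -116.8   34. ]
 [ 343.1 -104.5   34. ]]
(array([4.86019080e+02, 2.80919672e+02, 1.38092242e-01]), array([[-0.2,  1.1],
       [ 2.3, -1.2],
       [-1.2, -1.5],
       [-1. ,  1.5]]))
[[537.6  35.1  84. ]
 [494.2  34.9  84. ]]
```

```bash
cat >> h.py <<'E'
C=np.array([541.6,-120.2,24]);YAW=-0.0795
Rc=Ro.from_euler('z',YAW).as_matrix()
def W(p): return C+Rc@np.asarray(p,float)
def handle(th,x=-41):
    a=th+np.arctan2(50,213);r=np.hypot(213,50)
    return W([x,-47+r*np.cos(a),10+r*np.sin(a)])
E
python3 - <<'E'
from h import *
d=pickle.load(open("d0.pkl","rb"))
print("seen top",(270+459/3.8,150+128/3.8),"scene",(447*.8,220*.8))
for th in np.arange(0,.6,.1): print(round(th,1),handle(th).round(),proj(d["top"],handle(th)).round(1),proj(d["scene"],handle(th)).round(1))
i=cv2.imread("pics/scene0.png")[150:240,335:450];cv2.imwrite("pics/crop2.png",cv2.resize(i,None,fx=6,fy=6,interpolation=cv2.INTER_CUBIC))
E
```

```text
seen top (390.7894736842105, 183.68421052631578) scene (357.6, 176.0)
0.0 [514.  49.  84.] [385.2 184.1] [354.3 183.6]
0.1 [513.  42. 105.] [388.7 183. ] [355.9 177.7]
0.2 [513.  34. 125.] [393.1 182.1] [358.1 171.8]
0.3 [512.  24. 145.] [398.4 181.3] [360.7 166. ]
0.4 [511.  12. 163.] [404.6 180.6] [363.8 160.3]
0.5 [510.  -1. 180.] [411.5 180.1] [367.4 154.7]
```

View pics/crop2.png

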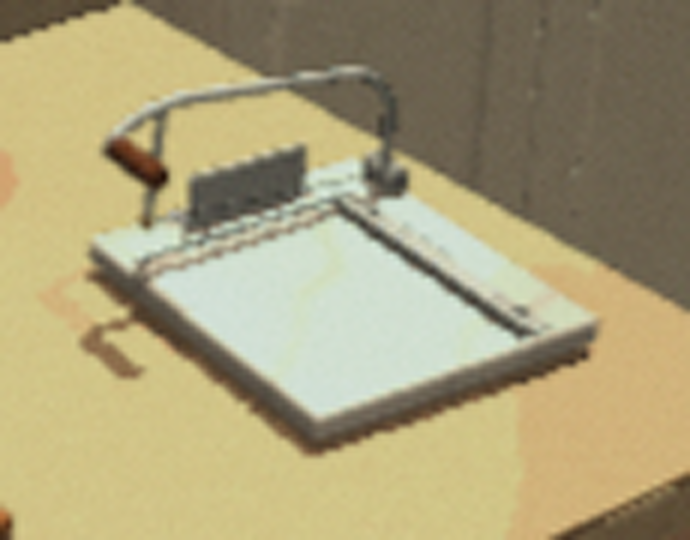

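```bash
cat >> h.py <<'E'
import json,os
def cmd():
    if os.path.exists("cmd.json"): d=json.load(open("cmd.json"));return np.array(d["p"]),Ro.from_rotvec(d["r"])
    return np.array([191.372,-621.205,201.013]),Ro.from_euler('xyz',[np.pi-.0,0,0.2988])
def setcmd(p,r): json.dump(dict(p=list(map(float,p)),r=list(map(float,r.as_rotvec()))),open("cmd.json","w"))
def tool(yaw,p=0.): # tool down, pitched forward by p
    return Ro.from_euler('z',yaw)*Ro.from_euler('y',-p)*Ro.from_euler('x',np.pi)
def plan(poses,last=True):
    p0,r0=cmd()
    for p,r in poses:
        d=(r0.inv().apply(np.asarray(p)-p0)/10).round(2);a=(r0.inv()*r).as_rotvec().round(3)
        print(dict(dx=d[0],dy=d[1],dz=d[2],ax=a[0],ay=a[1],az=a[2]))
    setcmd(p0+r0.apply(d*10),r0*Ro.from_rotvec(a))
E
python3 - <<'E'
from h import *
print(tool(YAW,.2).as_matrix().round(2))
h=handle(.13,-49);T=tool(YAW,.2);a=T.apply([0,0,1]);print(h)
plan([(np.array([340,-450,260.]),T),(h+18*a-110*a,T)])
E
```

```text
[[ 0.98 -0.08  0.2 ]
 [-0.08 -1.   -0.02]
 [ 0.2   0.   -0.98]]
[505.28037829  40.91421856 111.19016706]
{'dx': np.float64(19.24), 'dy': np.float64(-11.99), 'dz': np.float64(-5.9), 'ax': np.float64(-0.038), 'ay': np.float64(0.198), 'az': np.float64(0.377)}
{'dx': np.float64(47.79), 'dy': np.float64(-54.71), 'dz': np.float64(-0.03), 'ax': np.float64(-0.038), 'ay': np.float64(0.198), 'az': np.float64(0.377)}
```

Request:
send_rows:
  series:
    - {"dx":19.24,"dy":-11.99,"dz":-5.9,"ax":-0.038,"ay":0.198,"az":0.377,"hand":0}
    - {"dx":19.24,"dy":-11.99,"dz":-5.9,"ax":-0.038,"ay":0.198,"az":0.377,"hand":0}
    - {"dx":19.24,"dy":-11.99,"dz":-5.9,"ax":-0.038,"ay":0.198,"az":0.377,"hand":0}
    - {"dx":19.24,"dy":-11.99,"dz":-5.9,"ax":-0.038,"ay":0.198,"az":0.377,"hand":0}
    - {"dx":19.24,"dy":-11.99,"dz":-5.9,"ax":-0.038,"ay":0.198,"az":0.377,"hand":0}
    - {"dx":19.24,"dy":-11.99,"dz":-5.9,"ax":-0.038,"ay":0.198,"az":0.377,"hand":0}
    - {"dx":19.24,"dy":-11.99,"dz":-5.9,"ax":-0.038,"ay":0.198,"az":0.377,"hand":0}

```text
clock: 0.8
eef_pos: [340.3, -449.6, 260.1]
tool_rot: [3.141, -0.2, -0.077]
force: [0.7, -0.1, -0.2]
width: 85.7
gripper_force: 0.0
```

```bash
rm cmd.json
python3 - <<'E'
from h import *
from cell import read_state
p0,r0=cmd();setcmd(p0+r0.apply([192.4,-119.9,-59]),r0*Ro.from_rotvec([-.038,.198,.377]))
print(cmd()[0],cmd()[1].as_euler('xyz'));s=read_state();print(s['clock'],s['eef_pos'],s['tool_rot'],s['qpos'].round(2))
h=handle(.13,-49);T=tool(YAW,.2);a=T.apply([0,0,1])
plan([(h+18*a-110*a,T)])
E
```

```text
[ 339.95144437 -449.9802392   260.013     ] [ 3.14149574 -0.2004168  -0.07946333]
0.8 [ 340.30032043 -449.56495053  260.12472145] [ 3.14094003 -0.20033996 -0.07747317] [ 0.96  0.38  0.03  1.82 -0.23  0.83 -0.52]
{'dx': np.float64(9.37), 'dy': np.float64(-50.25), 'dz': np.float64(7.88), 'ax': np.float64(0.0), 'ay': np.float64(-0.0), 'az': np.float64(0.0)}
```

Request:
send_rows:
  series:
    - {"dx":8.8,"dy":-47.2,"dz":7.4,"hand":0}
    - {"dx":8.8,"dy":-47.2,"dz":7.4,"hand":0}
    - {"dx":8.8,"dy":-47.2,"dz":7.4,"hand":0}
    - {"dx":8.8,"dy":-47.2,"dz":7.4,"hand":0}
    - {"dx":8.8,"dy":-47.2,"dz":7.4,"hand":0}
    - {"dx":8.8,"dy":-47.2,"dz":7.4,"hand":0}
    - {"dx":8.8,"dy":-47.2,"dz":7.4,"hand":0}
    - {"dx":8.8,"dy":-47.2,"dz":7.4,"hand":0}
    - {"dx":8.8,"dy":-47.2,"dz":7.4,"hand":0}
    - {"dx":8.8,"dy":-47.2,"dz":7.4,"hand":0}

```text
invalid input at $.series[0]: expected keys ax, ay, az, dx, dy, dz, hand
```

Request:
send_rows:
  series:
    - {"dx":0.57,"dy":-3.05,"dz":0.48,"hand":0}
    - {"dx":0.57,"dy":-3.05,"dz":0.48,"hand":0}
    - {"dx":0.57,"dy":-3.05,"dz":0.48,"hand":0}

```text
invalid input at $.series[0]: expected keys ax, ay, az, dx, dy, dz, hand
```

Run:
```python
from h import *
from cell import read_state,get_image
s=read_state();print(s['clock'],s['eef_pos'],s['tool_rot'],s['qpos'].round(2),cmd()[0])
g=get_image("wrist");pickle.dump(g,open("w1.pkl","wb"))
for th in(.08,.13,.18): print(proj(g,handle(th)).round(),proj(g,handle(th,-18)).round(),proj(g,handle(th,-64)).round())
cv2.imwrite("pics/w1.png",cv2.cvtColor(g["pixels"],cv2.COLOR_RGB2BGR))
```

```text
0.8 [ 340.30032043 -449.56495053  260.12472145] [ 3.14094003 -0.20033996 -0.07747317] [ 0.96  0.38  0.03  1.82 -0.23  0.83 -0.52] [487.02136169  42.39145413 201.39615066]
[-202.   71.] [-204.   47.] [-200.   95.]
[-215.   68.] [-217.   43.] [-212.   93.]
[-227.   64.] [-230.   38.] [-225.   90.]
```

View pics/w1.png

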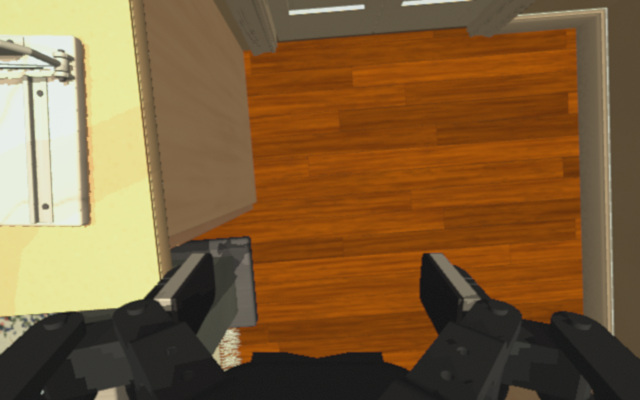

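Request:
send_rows:
  series:
    - {"dx":8.8,"dy":-47.2,"dz":7.4,"ax":0,"ay":0,"az":0,"hand":0}
    - {"dx":8.8,"dy":-47.2,"dz":7.4,"ax":0,"ay":0,"az":0,"hand":0}
    - {"dx":8.8,"dy":-47.2,"dz":7.4,"ax":0,"ay":0,"az":0,"hand":0}
    - {"dx":8.8,"dy":-47.2,"dz":7.4,"ax":0,"ay":0,"az":0,"hand":0}
    - {"dx":8.8,"dy":-47.2,"dz":7.4,"ax":0,"ay":0,"az":0,"hand":0}
    - {"dx":8.8,"dy":-47.2,"dz":7.4,"ax":0,"ay":0,"az":0,"hand":0}
    - {"dx":8.8,"dy":-47.2,"dz":7.4,"ax":0,"ay":0,"az":0,"hand":0}
    - {"dx":8.8,"dy":-47.2,"dz":7.4,"ax":0,"ay":0,"az":0,"hand":0}
    - {"dx":8.8,"dy":-47.2,"dz":7.4,"ax":0,"ay":0,"az":0,"hand":0}
    - {"dx":8.8,"dy":-47.2,"dz":7.4,"ax":0,"ay":0,"az":0,"hand":0}

```text
clock: 1.85
eef_pos: [478.9, 14.0, 204.3]
tool_rot: [3.141, -0.2, -0.08]
force: [-0.7, -0.5, -0.2]
width: 85.3
gripper_force: 0.0
```

Request:
send_rows:
  series:
    - {"dx":0.57,"dy":-3.05,"dz":0.48,"ax":0,"ay":0,"az":0,"hand":0}
    - {"dx":0.57,"dy":-3.05,"dz":0.48,"ax":0,"ay":0,"az":0,"hand":0}
    - {"dx":0.57,"dy":-3.05,"dz":0.48,"ax":0,"ay":0,"az":0,"hand":0}

```text
clock: 2.15
eef_pos: [487.0, 41.4, 200.7]
tool_rot: [3.14, -0.199, -0.08]
force: [-0.9, -0.3, -0.1]
width: 85.1
gripper_force: 0.0
```

Run:
```python
from h import *
from cell import read_state,get_image
s=read_state();print(s['clock'],s['eef_pos'],s['tool_rot'],s['qpos'].round(2),cmd()[0])
g=get_image("wrist");pickle.dump(g,open("w1.pkl","wb"))
for th in(.08,.13,.18): print(proj(g,handle(th)).round(),proj(g,handle(th,-18)).round(),proj(g,handle(th,-64)).round())
cv2.imwrite("pics/w2.png",cv2.cvtColor(g["pixels"],cv2.COLOR_RGB2BGR))
```

```text
2.15 [487.00710782  41.37810378 200.67352043] [ 3.14030212 -0.19896316 -0.08000951] [-0.21  0.31  0.03  2.14  0.09  0.5  -1.91] [487.02136169  42.39145413 201.39615066]
[311. 183.] [311. 155.] [311. 211.]
[315. 183.] [315. 154.] [315. 212.]
[320. 183.] [320. 153.] [320. 213.]
```

View pics/w2.png

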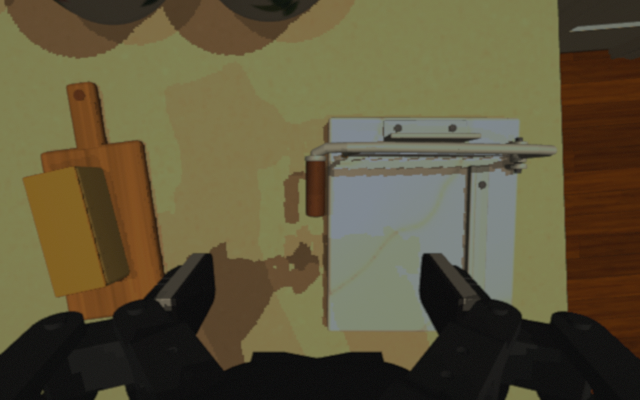

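Request:
send_rows:
  series:
    - {"dx":0,"dy":0,"dz":4,"ax":0,"ay":0,"az":0,"hand":0}
    - {"dx":0,"dy":0,"dz":7.5,"ax":0,"ay":0,"az":0,"hand":0}
    - {"dx":0,"dy":0,"dz":9.5,"ax":0,"ay":0,"az":0,"hand":0.3}
    - {"dx":0,"dy":0,"dz":11,"ax":0,"ay":0,"az":0,"hand":0.5}
    - {"dx":0,"dy":0,"dz":11,"ax":0,"ay":0,"az":0,"hand":0.6}
    - {"dx":0,"dy":0,"dz":11,"ax":0,"ay":0,"az":0,"hand":0.65}
    - {"dx":0,"dy":0,"dz":11,"ax":0,"ay":0,"az":0,"hand":0.65}
    - {"dx":0,"dy":0,"dz":11,"ax":0,"ay":0,"az":0,"hand":0.65}

```text
clock: 3.0
eef_pos: [509.1, 39.5, 94.1]
tool_rot: [3.141, -0.201, -0.081]
force: [0.1, 0.5, 0.4]
width: 29.8
gripper_force: 0.0
```

Run:
```python
from h import *
from cell import read_state,get_image
p,r=cmd();setcmd(p+r.apply([0,0,110]),r)
s=read_state();print(s['clock'],s['eef_pos'],s['width'],s['force'],cmd()[0])
a,b=[get_image(n)["pixels"] for n in("wrist","scene")]
i=np.hstack([cv2.resize(a,None,fx=1,fy=1),cv2.resize(b[110:210,300:350+50],(400,400))]);i=cv2.resize(i,(800,308))
cv2.imwrite("pics/w3.png",cv2.cvtColor(i,cv2.COLOR_RGB2BGR))
```

```text
3.0 [509.10120799  39.52321153  94.09506086] 29.788516504900198 [0.06484947 0.47724645 0.41099145] [508.84997157  40.6425254   93.59794549]
```

View pics/w3.png

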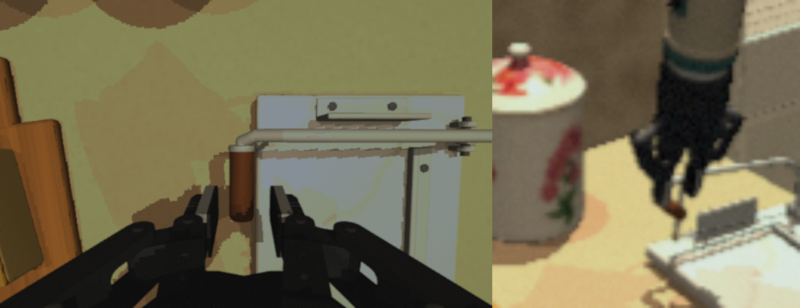

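Run:
```python
from h import *
from cell import read_state,get_image
s=read_state();T=Ro.from_euler('xyz',s['tool_rot']);g=get_image("wrist")
for b in(0,19): print(b,proj(g,s['eef_pos']-b*T.apply([0,0,1])))
f=lambda v:np.r_[proj(g,handle(v[0],v[1]-23))-[315,287],proj(g,handle(v[0],v[1]+23))-[315,192]]
r=least_squares(f,[.13,-44]);print(r.x,r.fun,handle(*r.x),s['eef_pos']-19*T.apply([0,0,1]))
sc=get_image("scene");
for th in(.05,.1,.15,.2):print(th,proj(sc,handle(th,-44)))
```

```text
0 [316.02167472 234.88683353]
19 [315.92787888 249.03914231]
[  0.13066179 -44.6882526 ] [ 0.40567451 -0.92020961  0.25929151  0.8863513 ] [509.57444678  40.52082875 111.325632  ] [505.34757879  40.56835575 112.74938575]
0.05 [355.54556872 181.00574883]
0.1 [356.41987949 178.06156278]
0.15 [357.42512425 175.11127978]
0.2 [358.55909071 172.16396925]
```

Request:
send_rows:
  series:
    - {"dx":0,"dy":0,"dz":0,"ax":0,"ay":0,"az":0,"hand":0.8}
    - {"dx":0,"dy":0,"dz":0,"ax":0,"ay":0,"az":0,"hand":1}
    - {"dx":0,"dy":0,"dz":0,"ax":0,"ay":0,"az":0,"hand":1}
    - {"dx":0,"dy":0,"dz":0,"ax":0,"ay":0,"az":0,"hand":1}

```text
clock: 3.6
eef_pos: [508.8, 40.7, 93.6]
tool_rot: [3.141, -0.2, -0.079]
force: [-0.1, -0.4, -1.0]
width: 0.3
gripper_force: 0.0
```

Run:
```python
from h import *
from cell import read_state
s=read_state();print(s['force'],s['width'],s['gripper_force'],s['eef_pos'])
p,r=cmd();h0=handle(.13)
for k in range(2):
    plan([(p+handle(t)-h0,r) for t in (np.arange(.2,1.0,.08) if k==0 else np.arange(1.0,1.71,.08))])
```

```text
[-0.14775334 -0.36457981 -0.97305442] 0.3388924985258473 0.0 [508.84655213  40.69978528  93.59666137]
{'dx': np.float64(0.28), 'dy': np.float64(0.59), 'dz': np.float64(-1.38), 'ax': np.float64(0.0), 'ay': np.float64(0.0), 'az': np.float64(0.0)}
{'dx': np.float64(0.59), 'dy': np.float64(1.38), 'dz': np.float64(-2.91), 'ax': np.float64(0.0), 'ay': np.float64(0.0), 'az': np.float64(0.0)}
{'dx': np.float64(0.89), 'dy': np.float64(2.3), 'dz': np.float64(-4.37), 'ax': np.float64(0.0), 'ay': np.float64(0.0), 'az': np.float64(0.0)}
{'dx': np.float64(1.17), 'dy': np.float64(3.33), 'dz': np.float64(-5.76), 'ax': np.float64(0.0), 'ay': np.float64(0.0), 'az': np.float64(0.0)}
{'dx': np.float64(1.43), 'dy': np.float64(4.47), 'dz': np.float64(-7.06), 'ax': np.float64(0.0), 'ay': np.float64(0.0), 'az': np.float64(0.0)}
{'dx': np.float64(1.68), 'dy': np.float64(5.72), 'dz': np.float64(-8.27), 'ax': np.float64(0.0), 'ay': np.float64(0.0), 'az': np.float64(0.0)}
{'dx': np.float64(1.9), 'dy': np.float64(7.05), 'dz': np.float64(-9.37), 'ax': np.float64(0.0), 'ay': np.float64(0.0), 'az': np.float64(0.0)}
[... 1041 characters left out ...]
': np.float64(8.48), 'dz': np.float64(-1.86), 'ax': np.float64(-0.0), 'ay': np.float64(0.0), 'az': np.float64(-0.0)}
{'dx': np.float64(0.37), 'dy': np.float64(10.23), 'dz': np.float64(-1.83), 'ax': np.float64(-0.0), 'ay': np.float64(0.0), 'az': np.float64(-0.0)}
{'dx': np.float64(0.34), 'dy': np.float64(11.97), 'dz': np.float64(-1.66), 'ax': np.float64(-0.0), 'ay': np.float64(0.0), 'az': np.float64(-0.0)}
{'dx': np.float64(0.27), 'dy': np.float64(13.69), 'dz': np.float64(-1.35), 'ax': np.float64(-0.0), 'ay': np.float64(0.0), 'az': np.float64(-0.0)}
{'dx': np.float64(0.18), 'dy': np.float64(15.38), 'dz': np.float64(-0.91), 'ax': np.float64(-0.0), 'ay': np.float64(0.0), 'az': np.float64(-0.0)}
```

Run:
```python
from h import *
from cell import get_image
setcmd([508.85,40.64,93.6],tool(YAW,.2))
d={n:get_image(n) for n in("wrist","scene","top")};pickle.dump(d,open("d4.pkl","wb"))
a,b,c=[d[n]["pixels"] for n in d]
i=np.hstack([cv2.resize(a[80:400,160:480],(400,400)),cv2.resize(b[120:220,320:420],(400,400),interpolation=2)])
cv2.imwrite("pics/w4.png",cv2.cvtColor(i,cv2.COLOR_RGB2BGR))
```

```text
(no output)
```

View pics/w4.png

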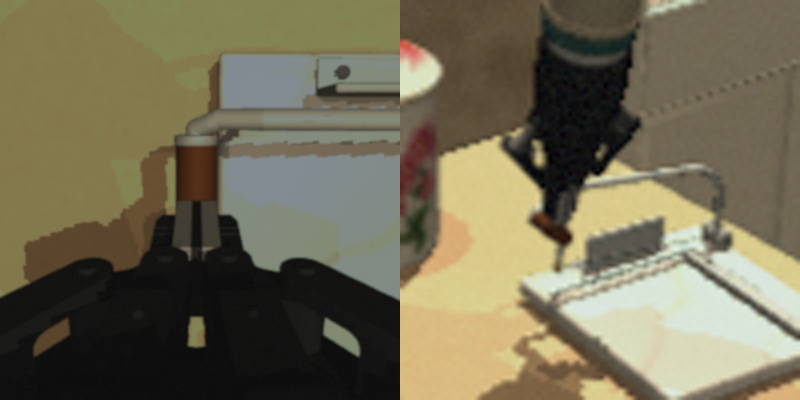

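Run:
```python
from h import *
from cell import read_state
d0=pickle.load(open("d0.pkl","rb"));d4=pickle.load(open("d4.pkl","rb"));w1=pickle.load(open("w1.pkl","rb"))
def tri(obs):
    f=lambda X:np.concatenate([proj(g,X)-u for g,u in obs])
    r=least_squares(f,[510,40,110]);return r.x.round(1),r.fun.round(1)
def seg(g,c,w=16):
    im=g["pixels"].astype(int);m=(im[...,0]>1.5*im[...,1])&(im[...,0]-im[...,2]>25)&(im[...,0]<170)
    k=np.zeros_like(m);c=np.array(c).astype(int);k[c[1]-w:c[1]+w,c[0]-w:c[0]+w]=1;y,x=np.nonzero(m&k)
    return len(x),x.mean().round(1),y.mean().round(1),x.min(),x.max(),y.min(),y.max()
print("top0",seg(d0["top"],(391,184),10),"scene0",seg(d0["scene"],(358,177),8));print("w1",seg(w1,(315,187),34))
print("now",seg(d4["wrist"],(317,230),50),seg(d4["scene"],(357.5,177),8),seg(d4["top"],(391,184),10))
print(tri([(d0["top"],np.array([390.8,183.7])),(d0["scene"],np.array([358,176.8])),(w1,np.array([316,187.]))]))
s=read_state();T=Ro.from_euler('xyz',s['tool_rot']);t=s['eef_pos']
for n in d4: print(n,[proj(d4[n],t-b*T.apply([0,0,1])).round(1) for b in(0,19,50)])
```

```text
top0 (67, np.float64(390.0), np.float64(183.8), np.int64(388), np.int64(392), np.int64(176), np.int64(192)) scene0 (30, np.float64(357.8), np.float64(176.8), np.int64(353), np.int64(362), np.int64(174), np.int64(180))
w1 (964, np.float64(315.5), np.float64(188.3), np.int64(307), np.int64(324), np.int64(162), np.int64(215))<stdin>:10: RuntimeWarning: Mean of empty slice.
  ret = ret.dtype.type(ret / rcount)
Traceback (most recent call last):
ValueError: zero-size array to reduction operation minimum which has no identity
```

Run:
```python
from h import *
from cell import read_state
d0=pickle.load(open("d0.pkl","rb"));d4=pickle.load(open("d4.pkl","rb"));w1=pickle.load(open("w1.pkl","rb"))
def tri(obs):
    f=lambda X:np.concatenate([proj(g,X)-u for g,u in obs])
    r=least_squares(f,[510,40,110]);return r.x.round(1),r.fun.round(1)
def seg(g,c,w=16):
    im=g["pixels"].astype(int);m=(im[...,0]>1.5*im[...,1])&(im[...,0]-im[...,2]>25)&(im[...,0]<170)
    k=np.zeros_like(m);c=np.array(c).astype(int);k[c[1]-w:c[1]+w,c[0]-w:c[0]+w]=1;y,x=np.nonzero(m&k)
    return (len(x),x.mean().round(1),y.mean().round(1),x.min(),x.max(),y.min(),y.max()) if len(x) else 0
print("now",seg(d4["wrist"],(317,230),50),seg(d4["scene"],(357.5,177),8),seg(d4["top"],(391,184),10))
T0=(d0["top"],np.array([390,183.8]));S0=(d0["scene"],np.array([357.8,176.8]));W0=(w1,np.array([315.5,188.3]))
for o in([T0,S0,W0],[T0,S0],[S0,W0],[T0,W0]): print(tri(o))
s=read_state();T=Ro.from_euler('xyz',s['tool_rot']);t=s['eef_pos']
for n in d4: print(n,[proj(d4[n],t-b*T.apply([0,0,1])).round(1) for b in(0,19,50)])
im=d4["scene"]["pixels"];print(np.array2string(im[168:186,350:368].sum(2)))
```

```text
now (1285, np.float64(316.9), np.float64(218.5), np.int64(302), np.int64(332), np.int64(197), np.int64(240)) (29, np.float64(357.6), np.float64(176.6), np.int64(354), np.int64(362), np.int64(173), np.int64(180)) 0
(array([509.1,  40.1, 110.3]), array([-0. ,  0.6, -0.5, -0.2,  0.1, -0.1]))
(array([510.4,  39. , 108.7]), array([ 0.3,  0.2, -0.5, -0. ]))
(array([509. ,  40.1, 109.7]), array([-0.5, -0. ,  0.1,  0.1]))
(array([509.3,  40.2, 116. ]), array([ 0.2,  0.2, -0.1, -0.1]))
wrist [array([316.2, 234.9]), array([316.1, 249. ]), array([315.9, 280.3])]
scene [array([357.1, 181. ]), array([357.9, 176.7]), array([359.1, 169.4])]
top [array([388.8, 185.5]), array([389.7, 185.9]), array([391.3, 186.5])]
[[553 552 556 560 550 357 113  45  41  76 149 169 126 160 253 450 535 553]
 [566 567 563 559 571 376 115  61  50  71 173 169 148 156 347 518 561 560]
 [558 556 557 566 561 377 110  31  52 127 203 155 147 126 363 523 554 564]
 [562 563 566 538 603 407  64  60  61 137 194 144 164 140 445 549 556 559]
 [569 563 533 486 482 301  54  28  56 159 203 152 186 187 467 556 565 564]
 [555 557 461 328
[... 258 characters left out ...]
497 559 562 560 558 563]
 [560 561 543 518 381 176  78  88  90  82  92 169 404 532 554 555 554 562]
 [560 558 562 556 529 379 175  69  91 101  87  97 208 484 565 557 560 506]
 [557 561 560 563 560 527 431 265 116  84  95  85 106 466 560 561 529 436]
 [567 562 562 554 567 566 542 514 379 192  86 106 245 495 565 563 430 302]
 [557 563 562 562 561 559 559 559 527 355 214 270 461 546 564 565 387 257]
 [561 556 559 563 564 558 562 566 492 342 280 469 554 566 559 560 393 250]
 [561 558 559 563 561 558 561 563 497 345 331 507 564 562 560 556 397 256]
 [553 561 552 561 555 556 561 558 496 352 402 530 563 564 497 546 407 241]
 [564 566 564 563 561 562 564 562 460 307 395 530 534 536 508 454 295 202]]
```

Run:
```python
from h import *
d0=pickle.load(open("d0.pkl","rb"))["scene"]
for y in(-49,0,49): print(y,[ (proj(d0,np.array([191.2,-620.5,200+b])+Ro.from_euler('z',.299).apply([0,y,0]))).round(1).tolist() for b in(0,13,30)])
print(np.array2string(d0["pixels"][104:134,556:592].sum(2),max_line_width=250))
```

```text
-49 [[568.8, 131.0], [569.7, 127.5], [570.9, 123.0]]
0 [[564.9, 135.4], [565.8, 132.0], [567.0, 127.4]]
49 [[560.9, 140.1], [561.8, 136.6], [563.0, 131.9]]
[[214 213 205 ... 213 211 206]
 [213 206 210 ... 211 208 196]
 [210 215 210 ... 202 213 208]
 ...
 [202 216 212 ... 222 207 207]
 [205 202 205 ... 205 211 201]
 [211 206 209 ... 208 205 198]]
```

Run:
```python
from h import *
d0=pickle.load(open("d0.pkl","rb"))["scene"]
for r in range(108,142): print(r,''.join('#' if v<110 else '+' if v<160 else '.' for v in d0["pixels"][r,550:590].astype(int).sum(1)))
d=pickle.load(open("d4.pkl","rb"))["wrist"]
print(d["R"],-d["R"].T@d["t"])
for r in range(200,290,3): print(r,''.join('#' if v<60 else '+' if v<150 else '.' for v in d["pixels"][r,270:370:2].astype(int).sum(1)))
```

```text
108 ..............+###############..........
109 ..............+##############+..........
110 +.............+#############+...........
111 ..............+###+#########+...........
112 .............+###+..+#######............
113 .............+###...+#######............
114 ............+#####++########............
115 ............+##############+............
116 ............+##############.............
117 ..............+############.............
118 ...............#####+######.............
119 ..............+####+.+####+.............
120 ..............+####++..##...............
121 ..............#####.+...................
122 .............+#####.....................
123 .............+####+.....................
124 .............+####+.....................
125 .............#####.+....................
126 .............#####......................
127 ..............++#+......................
128 ........................................
129 ........................................
130 ........................................
131 ........................................
132 ................
[... 1574 characters left out ...]
............+##+........................
254 ........++#####+......+##+......+#####............
257 .......+#######.......###+......+####+#+..........
260 .......+###+##+.......+##+......+#######..........
263 .......++++++#+.......+##+.......++++++++.........
266 ......+++++++#+......+###+.......++++++++.........
269 ......+#######+......+####.......+++#####.........
272 ......+#######+......++###.......+#######+........
275 .....+#+######+......+####.......+########........
278 .....+########+++.....++++.....++++#######........
281 ...++#+###########+...++++..+##############.......
284 ..+#####++###++#####..++++.+###+#++#+#+++###+.....
287 .+######++++++++####+.+#++++#####+++++++#+###+....
```

Request:
send_rows:
  series:
    - {"dx":0,"dy":0,"dz":0,"ax":0,"ay":0,"az":0,"hand":0.4}
    - {"dx":0,"dy":0,"dz":0,"ax":0,"ay":0,"az":0,"hand":0.4}
    - {"dx":0,"dy":0,"dz":0,"ax":0,"ay":0,"az":0,"hand":0.4}
    - {"dx":0,"dy":0,"dz":0,"ax":0,"ay":0,"az":0,"hand":0.4}
    - {"dx":0,"dy":0,"dz":1.5,"ax":0,"ay":0,"az":0,"hand":0.4}
    - {"dx":0,"dy":0,"dz":3,"ax":0,"ay":0,"az":0,"hand":0.4}
    - {"dx":0,"dy":0,"dz":3,"ax":0,"ay":0,"az":0,"hand":0.7}
    - {"dx":0,"dy":0,"dz":3,"ax":0,"ay":0,"az":0,"hand":1}
    - {"dx":0,"dy":0,"dz":3,"ax":0,"ay":0,"az":0,"hand":1}
    - {"dx":0,"dy":0,"dz":3,"ax":0,"ay":0,"az":0,"hand":1}

```text
clock: 4.75
eef_pos: [514.7, 40.5, 64.6]
tool_rot: [-3.141, -0.201, -0.079]
force: [-0.1, 1.4, -2.2]
width: 14.4
gripper_force: 58.5
```

Request:
send_rows:
  series:
    - {"dx":0,"dy":0,"dz":0,"ax":0,"ay":0,"az":0,"hand":1}
    - {"dx":0,"dy":0,"dz":0,"ax":0,"ay":0,"az":0,"hand":1}

```text
clock: 4.95
eef_pos: [514.7, 40.5, 64.5]
tool_rot: [-3.142, -0.201, -0.079]
force: [-1.7, 0.9, 1.3]
width: 14.2
gripper_force: 58.7
```

Request:
send_rows:
  series:
    - {"dx":0,"dy":0,"dz":0,"ax":0,"ay":0,"az":0,"hand":0.6}
    - {"dx":0,"dy":0,"dz":0,"ax":0,"ay":0,"az":0,"hand":0.6}
    - {"dx":0,"dy":0,"dz":0.8,"ax":0,"ay":0,"az":0,"hand":0.6}
    - {"dx":0,"dy":0,"dz":0.8,"ax":0,"ay":0,"az":0,"hand":1}
    - {"dx":0,"dy":0,"dz":0.8,"ax":0,"ay":0,"az":0,"hand":1}
    - {"dx":0,"dy":0,"dz":0.8,"ax":0,"ay":0,"az":0,"hand":1}
    - {"dx":0,"dy":0,"dz":0.8,"ax":0,"ay":0,"az":0,"hand":1}

```text
clock: 5.65
eef_pos: [516.4, 40.3, 56.5]
tool_rot: [-3.141, -0.201, -0.079]
force: [1.0, 1.8, -1.7]
width: 14.4
gripper_force: 58.4
```

Run:
```python
from h import *
from cell import read_state
s=read_state();print(s['clock'],s['width'],s['gripper_force'],s['eef_pos'],s['force'],s['qpos'].round(2))
p,r=cmd();p=p+r.apply([0,0,38]);setcmd(p,r);print(p)
h0=handle(.13)
plan([(p+handle(t)-h0,r) for t in np.arange(.2,1.0,.08)]);plan([(p+handle(t)-h0,r) for t in np.arange(1.0,1.71,.08)])
```

```text
5.65 14.41558573954919 58.362557888031006 [516.4265863   40.27116021  56.46260006] [ 1.03995793  1.81492856 -1.65891966] [ 0.01  0.63 -0.25  2.2   0.99  0.24 -2.8 ]
[516.37558998  40.04045197  56.35747004]
{'dx': np.float64(0.28), 'dy': np.float64(0.59), 'dz': np.float64(-1.38), 'ax': np.float64(0.0), 'ay': np.float64(0.0), 'az': np.float64(0.0)}
{'dx': np.float64(0.59), 'dy': np.float64(1.38), 'dz': np.float64(-2.91), 'ax': np.float64(0.0), 'ay': np.float64(0.0), 'az': np.float64(0.0)}
{'dx': np.float64(0.89), 'dy': np.float64(2.3), 'dz': np.float64(-4.37), 'ax': np.float64(0.0), 'ay': np.float64(0.0), 'az': np.float64(0.0)}
{'dx': np.float64(1.17), 'dy': np.float64(3.33), 'dz': np.float64(-5.76), 'ax': np.float64(0.0), 'ay': np.float64(0.0), 'az': np.float64(0.0)}
{'dx': np.float64(1.43), 'dy': np.float64(4.47), 'dz': np.float64(-7.06), 'ax': np.float64(0.0), 'ay': np.float64(0.0), 'az': np.float64(0.0)}
{'dx': np.float64(1.68), 'dy': np.float64(5.72), 'dz': np.float64(-8.27), 'ax': np.float64(0.0), 'ay': np.float64(0.0), 'az': np.float64(0.0)}
{'dx': np.float64(1.9), 'dy': np.floa
[... 1144 characters left out ...]
': np.float64(8.48), 'dz': np.float64(-1.86), 'ax': np.float64(0.0), 'ay': np.float64(-0.0), 'az': np.float64(-0.0)}
{'dx': np.float64(0.38), 'dy': np.float64(10.23), 'dz': np.float64(-1.83), 'ax': np.float64(0.0), 'ay': np.float64(-0.0), 'az': np.float64(-0.0)}
{'dx': np.float64(0.34), 'dy': np.float64(11.97), 'dz': np.float64(-1.66), 'ax': np.float64(0.0), 'ay': np.float64(-0.0), 'az': np.float64(-0.0)}
{'dx': np.float64(0.28), 'dy': np.float64(13.69), 'dz': np.float64(-1.35), 'ax': np.float64(0.0), 'ay': np.float64(-0.0), 'az': np.float64(-0.0)}
{'dx': np.float64(0.19), 'dy': np.float64(15.38), 'dz': np.float64(-0.91), 'ax': np.float64(0.0), 'ay': np.float64(-0.0), 'az': np.float64(-0.0)}
```

Request:
send_rows:
  series:
    - {"dx":0.28,"dy":0.59,"dz":-1.38,"ax":0,"ay":0,"az":0,"hand":1}
    - {"dx":0.59,"dy":1.38,"dz":-2.91,"ax":0,"ay":0,"az":0,"hand":1}
    - {"dx":0.89,"dy":2.3,"dz":-4.37,"ax":0,"ay":0,"az":0,"hand":1}
    - {"dx":1.17,"dy":3.33,"dz":-5.76,"ax":0,"ay":0,"az":0,"hand":1}
    - {"dx":1.43,"dy":4.47,"dz":-7.06,"ax":0,"ay":0,"az":0,"hand":1}
    - {"dx":1.68,"dy":5.72,"dz":-8.27,"ax":0,"ay":0,"az":0,"hand":1}
    - {"dx":1.9,"dy":7.05,"dz":-9.37,"ax":0,"ay":0,"az":0,"hand":1}
    - {"dx":2.1,"dy":8.48,"dz":-10.37,"ax":0,"ay":0,"az":0,"hand":1}
    - {"dx":2.28,"dy":9.98,"dz":-11.25,"ax":0,"ay":0,"az":0,"hand":1}
    - {"dx":2.43,"dy":11.55,"dz":-12.01,"ax":0,"ay":0,"az":0,"hand":1}

```text
clock: 6.65
eef_pos: [507.7, -68.9, 181.1]
tool_rot: [-3.135, -0.204, -0.075]
force: [-3.7, 8.9, 11.9]
width: 14.3
gripper_force: 61.0
```

Run:
```python
from cell import read_state
s=read_state();print(s['width'],s['gripper_force'],s['eef_pos'],s['force'],s['torque'],s['qpos'].round(2))
```

```text
14.34115815215947 60.99476337432861 [507.73328509 -68.85139614 181.05759373] [-3.69160947  8.85152831 11.94185521] [2.27780635 0.52636092 0.2117732 ] [ 0.61  0.45 -0.72  2.1   0.6   0.56 -2.16]
```

Request:
send_rows:
  series:
    - {"dx":0.13,"dy":1.62,"dz":-0.64,"ax":0,"ay":0,"az":0,"hand":1}
    - {"dx":0.24,"dy":3.29,"dz":-1.15,"ax":0,"ay":0,"az":0,"hand":1}
    - {"dx":0.31,"dy":5.0,"dz":-1.52,"ax":0,"ay":0,"az":0,"hand":1}
    - {"dx":0.36,"dy":6.73,"dz":-1.76,"ax":0,"ay":0,"az":0,"hand":1}
    - {"dx":0.38,"dy":8.48,"dz":-1.86,"ax":0,"ay":0,"az":0,"hand":1}
    - {"dx":0.38,"dy":10.23,"dz":-1.83,"ax":0,"ay":0,"az":0,"hand":1}
    - {"dx":0.34,"dy":11.97,"dz":-1.66,"ax":0,"ay":0,"az":0,"hand":1}
    - {"dx":0.28,"dy":13.69,"dz":-1.35,"ax":0,"ay":0,"az":0,"hand":1}
    - {"dx":0.19,"dy":15.38,"dz":-0.91,"ax":0,"ay":0,"az":0,"hand":1}
    - {"dx":0.19,"dy":15.38,"dz":-0.91,"ax":0,"ay":0,"az":0,"hand":1}

```text
clock: 7.65
eef_pos: [494.1, -230.5, 187.7]
tool_rot: [3.141, -0.199, -0.083]
force: [-0.5, -1.3, 0.6]
width: 14.4
gripper_force: 66.2
```

Run:
```python
from h import *
from cell import read_state,get_image
s=read_state();print(s['width'],s['gripper_force'],s['eef_pos'],s['force'],s['torque'],s['qpos'].round(2),cmd()[0],handle(1.64,-44))
g=get_image("top");im=g["pixels"].astype(int)
pickle.dump(g,open("t5.pkl","wb"))
```

```text
14.388122331491738 66.22499585151672 [ 494.11053842 -230.53864742  187.66395962] [-0.5487971  -1.34590268  0.61703182] [0.02215248 0.26691003 0.00075549] [ 0.98  0.51 -0.78  2.    0.54  0.63 -1.78] [ 494.99842119 -228.4097422   188.18720837] [ 488.87540521 -227.9621097   243.03273679]
```

Request:
send_rows:
  series:
    - {"dx":0,"dy":0,"dz":0,"ax":0,"ay":0,"az":0,"hand":0.5}
    - {"dx":0,"dy":0,"dz":0,"ax":0,"ay":0,"az":0,"hand":0.5}
    - {"dx":0,"dy":0,"dz":0,"ax":0,"ay":0,"az":0,"hand":0.5}
    - {"dx":0,"dy":0,"dz":0,"ax":0,"ay":0,"az":0,"hand":0.5}
    - {"dx":0,"dy":0,"dz":-3,"ax":0,"ay":0,"az":0,"hand":0.5}
    - {"dx":0,"dy":0,"dz":-7,"ax":0,"ay":0,"az":0,"hand":0.5}
    - {"dx":0,"dy":0,"dz":-9,"ax":0,"ay":0,"az":0,"hand":0.5}
    - {"dx":0,"dy":0,"dz":-9,"ax":0,"ay":0,"az":0,"hand":0.2}

```text
clock: 8.5
eef_pos: [478.7, -227.3, 279.3]
tool_rot: [3.139, -0.205, -0.079]
force: [0.3, -0.2, -0.4]
width: 55.9
gripper_force: 0.0
```

Run:
```python
from h import *
from cell import read_state,get_image
p,r=cmd();p=p+r.apply([0,0,-90]);setcmd(p,r)
s=read_state();print(s['clock'],s['width'],s['eef_pos'],s['force'],p)
sc=get_image("scene");pickle.dump(sc,open("s6.pkl","wb"))
im=sc["pixels"].astype(int)
for th in(1.3,1.6,1.64,1.7): print(th,proj(sc,handle(th,-44)).round(1))
m=(im[...,0]>1.5*im[...,1])&(im[...,0]-im[...,2]>25)&(im[...,0]<170)
c=proj(sc,handle(1.64,-44)).astype(int);y,x=np.nonzero(m[c[1]-25:c[1]+25,c[0]-25:c[0]+25]);print(len(x),x.mean()+c[0]-25,y.mean()+c[1]-25)
setcmd(p,r)
mid=Ro.from_rotvec((tool(.138)*r.inv()).as_rotvec()*.5)*r
plan([((p+[482,281,150])/2,mid)]);plan([([482,281,150.],tool(.138))])
```

```text
8.5 55.86347860623302 [ 478.65075158 -227.32734806  279.31276425] [ 0.28255643 -0.18748229 -0.35740494] [ 477.17465546 -226.98976002  276.39320037]
1.3 [406.  125.3]
1.6 [420.7 123.4]
1.64 [422.5 123.6]
1.7 [425.2 124. ]
35 423.9714285714286 124.1142857142857
{'dx': np.float64(-3.0), 'dy': np.float64(-25.34), 'dz': np.float64(5.84), 'ax': np.float64(0.011), 'ay': np.float64(-0.1), 'az': np.float64(-0.108)}
{'dx': np.float64(0.36), 'dy': np.float64(-25.41), 'dz': np.float64(6.25), 'ax': np.float64(0.011), 'ay': np.float64(-0.099), 'az': np.float64(-0.109)}
```

Request:
send_rows:
  series:
    - {"dx":-3.0,"dy":-25.34,"dz":5.84,"ax":0.011,"ay":-0.1,"az":-0.108,"hand":0}
    - {"dx":-3.0,"dy":-25.34,"dz":5.84,"ax":0.011,"ay":-0.1,"az":-0.108,"hand":0}
    - {"dx":-3.0,"dy":-25.34,"dz":5.84,"ax":0.011,"ay":-0.1,"az":-0.108,"hand":0}
    - {"dx":-3.0,"dy":-25.34,"dz":5.84,"ax":0.011,"ay":-0.1,"az":-0.108,"hand":0}
    - {"dx":-3.0,"dy":-25.34,"dz":5.84,"ax":0.011,"ay":-0.1,"az":-0.108,"hand":0}
    - {"dx":-3.0,"dy":-25.34,"dz":5.84,"ax":0.011,"ay":-0.1,"az":-0.108,"hand":0}

```text
clock: 9.15
eef_pos: [477.8, 33.7, 211.6]
tool_rot: [3.139, -0.098, 0.039]
force: [0.4, -0.8, -1.1]
width: 85.3
gripper_force: 0.0
```

Request:
send_rows:
  series:
    - {"dx":0.36,"dy":-25.41,"dz":6.25,"ax":0.011,"ay":-0.099,"az":-0.109,"hand":0}
    - {"dx":0.36,"dy":-25.41,"dz":6.25,"ax":0.011,"ay":-0.099,"az":-0.109,"hand":0}
    - {"dx":0.36,"dy":-25.41,"dz":6.25,"ax":0.011,"ay":-0.099,"az":-0.109,"hand":0}
    - {"dx":0.36,"dy":-25.41,"dz":6.25,"ax":0.011,"ay":-0.099,"az":-0.109,"hand":0}
    - {"dx":0.36,"dy":-25.41,"dz":6.25,"ax":0.011,"ay":-0.099,"az":-0.109,"hand":0}
    - {"dx":0.36,"dy":-25.41,"dz":6.25,"ax":0.011,"ay":-0.099,"az":-0.109,"hand":0}
    - {"dx":0.36,"dy":-25.41,"dz":6.25,"ax":0.011,"ay":-0.099,"az":-0.109,"hand":0}
    - {"dx":0.36,"dy":-25.41,"dz":6.25,"ax":0.011,"ay":-0.099,"az":-0.109,"hand":0}

```text
clock: 9.95
eef_pos: [481.6, 279.2, 148.9]
tool_rot: [3.139, 0.001, 0.138]
force: [0.8, -1.0, 0.2]
width: 85.2
gripper_force: 0.0
```

Run:
```python
from h import *
from cell import read_state,get_image
s=read_state();print(s['clock'],s['width'],s['eef_pos'],s['tool_rot'],s['qpos'].round(2),cmd()[0])
g=get_image("wrist");pickle.dump(g,open("w6.pkl","wb"))
R=Ro.from_euler('z',.138).as_matrix()
P=np.array([proj(g,np.array([486,281,60])+R@[a*60,b*26,0]) for a,b in((1,1),(1,-1),(-1,-1),(-1,1))]).round().astype(int);print(P.tolist())
im=cv2.cvtColor(g["pixels"],cv2.COLOR_RGB2BGR);cv2.polylines(im,[P],True,(255,0,255),1)
cv2.imwrite("pics/w6.png",im)
```

```text
9.95 85.19389048742086 [481.62371614 279.2308946  148.94797751] [3.13924432e+00 1.19783147e-03 1.38043326e-01] [-0.09  0.67 -0.78  1.82  0.59  0.9  -2.57] [482.01937102 280.97278758 150.0332111 ]
[[279, 109], [350, 109], [346, 258], [284, 258]]
```

View pics/w6.png

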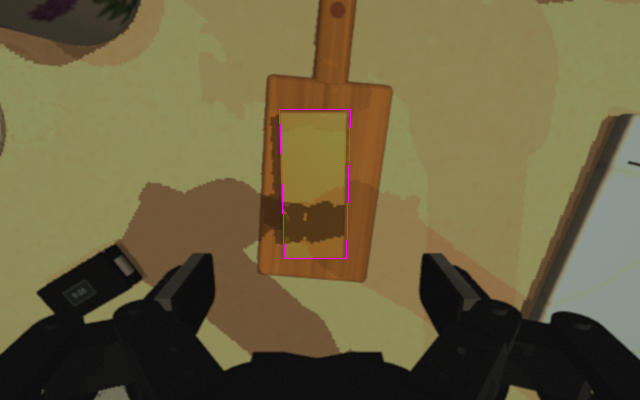

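Request:
send_rows:
  series:
    - {"dx":0.4,"dy":0,"dz":4,"ax":0,"ay":0,"az":0,"hand":0}
    - {"dx":0.4,"dy":0,"dz":7.5,"ax":0,"ay":0,"az":0,"hand":0}
    - {"dx":0.4,"dy":0,"dz":10,"ax":0,"ay":0,"az":0,"hand":0}
    - {"dx":0.4,"dy":0,"dz":10,"ax":0,"ay":0,"az":0,"hand":0}

```text
clock: 10.4
eef_pos: [484.9, 277.1, 47.3]
tool_rot: [3.137, 0.005, 0.135]
force: [-0.6, -0.2, 0.0]
width: 85.4
gripper_force: 0.0
```

Run:
```python
from h import *
from cell import read_state,get_image
p,r=cmd();setcmd(p+r.apply([4,0,100]),r)
s=read_state();print(s['clock'],s['eef_pos'],s['force'],s['qpos'].round(2),cmd()[0])
g=get_image("scene");t=s['eef_pos'];R=Ro.from_euler('z',.138)
for y in(-49,49): print(y,[proj(g,t+R.apply([0,y,b])).round(1).tolist() for b in(13,30,44)])
im=g["pixels"].astype(int).sum(2);c=proj(g,t+[0,0,30]).astype(int)
for r in range(c[1]-26,c[1]+22): print(r,''.join('#' if v<130 else '+' if v<230 else '.' for v in im[r,c[0]-40:c[0]+40]))
print(c[0]-40)
```

```text
10.4 [484.90151765 277.06472242  47.27894752] [-0.56342024 -0.23926125  0.04331227] [-0.16  0.81 -0.66  1.88  0.74  0.72 -2.69] [486.00153979 281.55758804  50.0342094 ]
-49 [[314.2, 208.8], [314.1, 204.3], [314.0, 200.6]]
49 [[290.6, 220.4], [290.4, 215.8], [290.1, 212.0]]
183 ++++###+++++##++.....++...++++####################+..#######+...................
184 +.++#####+++##+.....+#++++++++#####################+++######+...................
185 ++..+++##++###+....+##++####################################++..................
186 +++++++++#+#++.....+##+#####################################+...................
187 .++++#+++++++......+########################################+...................
188 .+++++####+++......+###########################++#########++....................
189 ..++++###++........+##########################...+#######+......................
190 ..++++##++.........+###########++###########+....+######+.......................
191 +++##+##+..........+###########+.+#######+.......+######........................
192 +#######+..........+###########+.+######+.......+######+.
[... 2557 characters left out ...]
................
223 ...............+........+++.+.+...++++++........................................
224 ...............++......+++++.++...++.+++........................................
225 ...............+++....++++++...+++++.+++........................................
226 ................+++.....++++++.++++..++++...+...................................
227 .................++++....+++++++..++.++++.......................................
228 ..................++++.....++++++.++.++++...+...................................
229 ....................+++.....+++++++++.++++.+....................................
230 .....................+++......++++++.+++.+......................................
262
```

Request:
send_rows:
  series:
    - {"dx":0,"dy":0,"dz":2,"ax":0,"ay":0,"az":0,"hand":0}
    - {"dx":0,"dy":0,"dz":4,"ax":0,"ay":0,"az":0,"hand":0}
    - {"dx":0,"dy":0,"dz":5.3,"ax":0,"ay":0,"az":0,"hand":0}
    - {"dx":0,"dy":0,"dz":5.3,"ax":0,"ay":0,"az":0,"hand":0}
    - {"dx":0,"dy":0,"dz":5.3,"ax":0,"ay":0,"az":0,"hand":0}

```text
clock: 10.95
eef_pos: [486.8, 281.8, -1.9]
tool_rot: [-3.141, -0.002, 0.138]
force: [-0.2, -0.1, 0.2]
width: 85.4
gripper_force: 0.0
```

Run:
```python
from h import *
from cell import read_state,get_image
p,r=cmd();setcmd(p+r.apply([0,0,53]),r)
s=read_state();print(s['clock'],s['eef_pos'],s['tool_rot'],s['force'],s['qpos'].round(2),cmd()[0])
```

```text
10.95 [486.7777617  281.7844809   -1.93955101] [-3.14087891e+00 -1.95424351e-03  1.37755998e-01] [-0.16395803 -0.10062094  0.2318782 ] [-0.21  0.87 -0.59  1.9   0.82  0.62 -2.76] [486.01231856 281.5753631   -2.96578652]
```

Good, no contact. Close on the block.

Request:
send_rows:
  series:
    - {"dx":0,"dy":0,"dz":0,"ax":0,"ay":0,"az":0,"hand":0.3}
    - {"dx":0,"dy":0,"dz":0,"ax":0,"ay":0,"az":0,"hand":0.6}
    - {"dx":0,"dy":0,"dz":0,"ax":0,"ay":0,"az":0,"hand":1}
    - {"dx":0,"dy":0,"dz":0,"ax":0,"ay":0,"az":0,"hand":1}
    - {"dx":0,"dy":0,"dz":0,"ax":0,"ay":0,"az":0,"hand":1}
    - {"dx":0,"dy":0,"dz":0,"ax":0,"ay":0,"az":0,"hand":1}

```text
clock: 11.55
eef_pos: [486.7, 282.4, -1.9]
tool_rot: [-3.14, -0.002, 0.138]
force: [-0.3, -0.4, 5.9]
width: 51.2
gripper_force: 64.4
```

Request:
send_rows:
  series:
    - {"dx":0,"dy":0,"dz":-1,"ax":0,"ay":0,"az":0,"hand":1}
    - {"dx":0,"dy":0,"dz":-3,"ax":0,"ay":0,"az":0,"hand":1}
    - {"dx":0,"dy":0,"dz":-6,"ax":0,"ay":0,"az":0,"hand":1}
    - {"dx":0,"dy":0,"dz":-9,"ax":0,"ay":0,"az":0,"hand":1}
    - {"dx":0,"dy":0,"dz":-11,"ax":0,"ay":0,"az":0,"hand":1}
    - {"dx":0,"dy":0,"dz":-11,"ax":0,"ay":0,"az":0,"hand":1}
    - {"dx":0,"dy":0,"dz":-11,"ax":0,"ay":0,"az":0,"hand":1}

```text
clock: 12.25
eef_pos: [485.8, 280.8, 106.7]
tool_rot: [3.141, -0.0, 0.138]
force: [-0.4, -0.4, -3.7]
width: 51.2
gripper_force: 63.4
```

Run:
```python
from h import *
from cell import read_state,get_image
p,r=cmd();setcmd(p+r.apply([0,0,-110]),r)
s=read_state();print(s['clock'],s['eef_pos'],s['tool_rot'],s['force'],s['torque'],s['qpos'].round(2),cmd()[0],s['width'],s['gripper_force'])
# refine slicer corner from the w1 wrist picture
g=pickle.load(open("w1.pkl","rb"))
L=[(329,118),(518,119),(523,331),(328,330)]
P=[ray(g,u,24) for u in L];print(rect(P,[(26,145),(26,-55),(-204,-55),(-204,145)]))
print([ray(g,u,34).round(1) for u in((467,170),(461,260))])
print(W([-130,42,0]))
```

```text
12.25 [485.80820977 280.78593288 106.68625698] [ 3.14089412e+00 -3.24188699e-04  1.37912903e-01] [-0.37666295 -0.38603993 -3.70247365] [ 0.00188248 -0.01641617 -0.01441806] [-0.12  0.73 -0.73  1.85  0.65  0.83 -2.62] [485.98994752 281.53847146 107.03420502] 51.23194932589119 63.39976787567139
(array([ 5.42191892e+02, -1.21715371e+02, -6.57766752e-02]), array([[ 0.2,  0.4],
       [ 3.8, -4.3],
       [ 0.6,  7.1],
       [-4.5, -3.2]]))
[array([ 512.6, -114.4,   34. ]), array([ 420.4, -103.5,   34. ])]
[415.34608382 -68.00853855  24.        ]
```

Run:
```python
from h import *
d0=pickle.load(open("d0.pkl","rb"));w1=pickle.load(open("w1.pkl","rb"))
def edge(g,a,b,n=60,h=7):
    # subpixel step along normals of the segment a-b in blueness B/R
    im=cv2.GaussianBlur(g["pixels"],(0,0),.8).astype(np.float32);q=im[...,2]/(im[...,0]+20)
    a,b=np.array(a,float),np.array(b,float);t=(b-a)/np.linalg.norm(b-a);nn=np.array([-t[1],t[0]]);o=np.arange(-h,h+.1,.25);pts=[]
    for k in np.linspace(.08,.92,n):
        P=a+(b-a)*k+o[:,None]*nn;v=cv2.remap(q,P[:,:1].astype(np.float32),P[:,1:].astype(np.float32),1).ravel()
        j=np.argmax(abs(np.gradient(v)));pts.append(P[j])
    return np.array(pts)
for nm,g,E in(("top",d0["top"],dict(left=[(391,185),(386,248)],bot=[(387,249),(458,256)],right=[(463,190),(459.5,255)])),
              ("w1",w1,dict(left=[(328,215),(328,328)],bot=[(330,330),(420,330)],right=[(518,170),(522,300)]))):
  for k,(a,b) in E.items():
    P=np.array([ray(g,u,24) for u in edge(g,a,b)])[:,:2]
    loc=(P-C[:2])@Rc[:2,:2]
    if k=="bot": f=np.polyfit(loc[:,1],loc[:,0],1);r=loc[:,0]-np.polyval(f,loc[:,1]);m=abs(r)<1.5;f=np.polyfit(loc[m,1],loc[m,0],1);print(nm,k,"x at y=45",np.polyval(f,45).round(1),"dyaw",-f[0].round(4),m.sum())
    else: f=np.polyfit(loc[:,0],loc[:,1],1);r=loc[:,1]-np.polyval(f,loc[:,0]);m=abs(r)<1.5;f=np.polyfit(loc[m,0],loc[m,1],1);print(nm,k,"y at x=-90",np.polyval(f,-90).round(1),"dyaw",f[0].round(4),m.sum())
```

```text
top left y at x=-90 144.8 dyaw -0.0048 50
top bot x at y=45 -202.4 dyaw -0.0055 57
top right y at x=-90 -54.5 dyaw -0.012 56
w1 left y at x=-90 145.1 dyaw -0.0047 60
w1 bot x at y=45 -201.8 dyaw -0.0039 60
w1 right y at x=-90 -53.4 dyaw 0.0171 59
```

```bash
cat >> h.py <<'E'
m_=W([-88.8,45.3,0]);YAW=-0.0845;Rc=Ro.from_euler('z',YAW).as_matrix();C=m_-Rc@np.array([-90,45,0])
E
python3 - <<'E'
from h import *
print(C)
t=W([-100+2,40,0]);t[2]=105
plan([(t,tool(YAW))]);print(cmd()[0])
E
```

```text
[ 542.55893237 -120.42630525   24.        ]
{'dx': np.float64(-8.61), 'dy': np.float64(34.53), 'dz': np.float64(0.19), 'ax': np.float64(-0.0), 'ay': np.float64(-0.0), 'az': np.float64(0.223)}
[448.29968107 -72.33191122 105.00785916]
```

Request:
send_rows:
  series:
    - {"dx":-8.61,"dy":34.53,"dz":0.19,"ax":0,"ay":0,"az":0.223,"hand":1}
    - {"dx":-8.61,"dy":34.53,"dz":0.19,"ax":0,"ay":0,"az":0.223,"hand":1}
    - {"dx":-8.61,"dy":34.53,"dz":0.19,"ax":0,"ay":0,"az":0.223,"hand":1}
    - {"dx":-8.61,"dy":34.53,"dz":0.19,"ax":0,"ay":0,"az":0.223,"hand":1}
    - {"dx":-8.61,"dy":34.53,"dz":0.19,"ax":0,"ay":0,"az":0.223,"hand":1}
    - {"dx":-8.61,"dy":34.53,"dz":0.19,"ax":0,"ay":0,"az":0.223,"hand":1}
    - {"dx":-8.61,"dy":34.53,"dz":0.19,"ax":0,"ay":0,"az":0.223,"hand":1}
    - {"dx":-8.61,"dy":34.53,"dz":0.19,"ax":0,"ay":0,"az":0.223,"hand":1}
    - {"dx":-8.61,"dy":34.53,"dz":0.19,"ax":0,"ay":0,"az":0.223,"hand":1}
    - {"dx":-8.61,"dy":34.53,"dz":0.19,"ax":0,"ay":0,"az":0.223,"hand":1}

```text
clock: 13.25
eef_pos: [448.1, -71.1, 104.4]
tool_rot: [-3.14, 0.0, -0.084]
force: [0.4, 0.9, -3.6]
width: 51.1
gripper_force: 64.4
```

Request:
send_rows:
  series:
    - {"dx":0,"dy":0,"dz":3,"ax":0,"ay":0,"az":0,"hand":1}
    - {"dx":0,"dy":0,"dz":5.5,"ax":0,"ay":0,"az":0,"hand":1}
    - {"dx":0,"dy":0,"dz":7.5,"ax":0,"ay":0,"az":0,"hand":1}
    - {"dx":0,"dy":0,"dz":8.5,"ax":0,"ay":0,"az":0,"hand":1}
    - {"dx":0,"dy":0,"dz":8.5,"ax":0,"ay":0,"az":0,"hand":1}
    - {"dx":0,"dy":0,"dz":8.5,"ax":0,"ay":0,"az":0,"hand":1}

```text
clock: 13.85
eef_pos: [448.9, -71.1, 20.4]
tool_rot: [-3.141, -0.001, -0.083]
force: [0.4, 0.5, -2.9]
width: 51.0
gripper_force: 64.3
```

Run:
```python
from h import *
from cell import read_state,get_image
p,r=cmd();setcmd(p+r.apply([0,0,85]),r)
s=read_state();print(s['clock'],s['eef_pos'],s['tool_rot'],s['force'],s['torque'],s['qpos'].round(2),cmd()[0],s['width'],s['gripper_force'])
print((s['eef_pos']-C)@Rc)
```

```text
13.85 [448.8914817  -71.10819037  20.37529808] [-3.14080792e+00 -1.16369370e-03 -8.27324430e-02] [ 0.37786797  0.45241947 -2.91928344] [-0.02276768 -0.02636518 -0.00613935] [ 0.45  0.73 -0.52  2.18  0.89  0.44 -2.44] [448.31696778 -72.30340405  20.0078657 ] 50.965636066149514 64.31153297424316
[-97.49566821  41.2366639   -3.62470192]
```

Request:
send_rows:
  series:
    - {"dx":0,"dy":0,"dz":0.5,"ax":0,"ay":0,"az":0,"hand":1}
    - {"dx":0,"dy":0,"dz":0.9,"ax":0,"ay":0,"az":0,"hand":1}
    - {"dx":0,"dy":0,"dz":1.1,"ax":0,"ay":0,"az":0,"hand":1}
    - {"dx":0,"dy":0,"dz":1.1,"ax":0,"ay":0,"az":0,"hand":1}
    - {"dx":0,"dy":0,"dz":1.1,"ax":0,"ay":0,"az":0,"hand":1}

```text
clock: 14.35
eef_pos: [448.4, -72.4, 9.1]
tool_rot: [-3.141, -0.001, -0.085]
force: [-0.1, -0.0, -3.1]
width: 51.0
gripper_force: 64.3
```

Request:
send_rows:
  series:
    - {"dx":0,"dy":0,"dz":0.15,"ax":0,"ay":0,"az":0,"hand":1}
    - {"dx":0,"dy":0,"dz":0.15,"ax":0,"ay":0,"az":0,"hand":1}
    - {"dx":0,"dy":0,"dz":0.15,"ax":0,"ay":0,"az":0,"hand":1}

```text
clock: 14.65
eef_pos: [448.6, -72.4, 8.1]
tool_rot: [3.141, -0.002, -0.085]
force: [-1.0, 0.5, 5.4]
width: 51.2
gripper_force: 65.2
```

Request:
send_rows:
  series:
    - {"dx":1,"dy":0.3,"dz":0,"ax":0,"ay":0,"az":0,"hand":1}
    - {"dx":2,"dy":0.6,"dz":0,"ax":0,"ay":0,"az":0,"hand":1}
    - {"dx":2.8,"dy":0.9,"dz":0,"ax":0,"ay":0,"az":0,"hand":1}
    - {"dx":3.4,"dy":1.1,"dz":0,"ax":0,"ay":0,"az":0,"hand":1}
    - {"dx":3.4,"dy":1.1,"dz":0,"ax":0,"ay":0,"az":0,"hand":1}
    - {"dx":3.4,"dy":1.1,"dz":0,"ax":0,"ay":0,"az":0,"hand":1}

```text
clock: 15.25
eef_pos: [478.9, -85.8, 8.1]
tool_rot: [3.141, 0.003, -0.084]
force: [-7.1, 1.5, 11.8]
width: 51.1
gripper_force: 66.4
```

Request:
send_rows:
  series:
    - {"dx":0,"dy":0.1,"dz":0,"ax":0,"ay":0,"az":0,"hand":1}
    - {"dx":0,"dy":0.2,"dz":0,"ax":0,"ay":0,"az":0,"hand":1}
    - {"dx":0,"dy":0.3,"dz":0,"ax":0,"ay":0,"az":0,"hand":1}
    - {"dx":0,"dy":0.3,"dz":0,"ax":0,"ay":0,"az":0,"hand":1}

```text
clock: 15.65
eef_pos: [479.8, -86.8, 8.1]
tool_rot: [-3.139, 0.001, -0.083]
force: [-6.0, 4.9, 8.8]
width: 51.0
gripper_force: 65.9
```

Run:
```python
from h import *
from cell import read_state
p,r=cmd();setcmd(p+r.apply([34,14,12.5]),r)
s=read_state();print(s['clock'],s['eef_pos'],s['tool_rot'],s['force']@Rc,s['torque'],s['qpos'].round(2),s['width'],s['gripper_force'])
print((s['eef_pos']-C)@Rc,(cmd()[0]-C)@Rc)
```

```text
15.65 [479.75689669 -86.78273999   8.13691964] [-3.13909876e+00  8.22227137e-04 -8.26322944e-02] [-6.411036    4.32644244  8.82213609] [0.98300946 0.92925495 0.05937515] [ 0.48  0.79 -0.54  2.1   0.87  0.49 -2.38] 51.00713242713236 65.91124176979065
[-65.41745726  28.22306599 -15.86308036] [-63.96849855  25.99331275 -16.49112809]
```

Request:
send_rows:
  series:
    - {"dx":0.2,"dy":0.1,"dz":-0.05,"ax":0,"ay":0,"az":0,"hand":1}
    - {"dx":0.4,"dy":0.2,"dz":-0.05,"ax":0,"ay":0,"az":0,"hand":1}
    - {"dx":0.5,"dy":0.3,"dz":-0.05,"ax":0,"ay":0,"az":0,"hand":1}
    - {"dx":0.5,"dy":0.3,"dz":-0.05,"ax":0,"ay":0,"az":0,"hand":1}
    - {"dx":0.5,"dy":0.3,"dz":-0.05,"ax":0,"ay":0,"az":0,"hand":1}

```text
clock: 16.15
eef_pos: [482.6, -89.2, 8.2]
tool_rot: [-3.138, 0.004, -0.083]
force: [-9.8, 8.8, 9.9]
width: 51.2
gripper_force: 66.4
```

```bash
cat > st.py <<'E'
import sys
from h import *
from cell import read_state
p,r=cmd();setcmd(p+r.apply(10*np.array(list(map(float,sys.argv[1:4])))),r*Ro.from_rotvec([0,0,float(sys.argv[4])]))
s=read_state();print(s['clock'],'F',(s['force']@Rc).round(1),'M',(s['torque']@Rc).round(2),'rpy',s['tool_rot'].round(4),s['width'].round(1),s['gripper_force'].round())
print('pos',((s['eef_pos']-C)@Rc).round(2),'cmd',((cmd()[0]-C)@Rc).round(2),'yaw cmd',cmd()[1].as_euler('xyz')[2].round(4))
E
python3 st.py 0.5 0.3 -0.05 0
```

```text
Traceback (most recent call last):
  File "st.py", line 5, in <module>
    s=read_state();print(s['clock'],'F',(s['force']@Rc).round(1),'M',(s['torque']@Rc).round(2),'rpy',s['tool_rot'].round(4),s['width'].round(1),s['gripper_force'].round())
                                                                                                                            ^^^^^^^^^^^^^^^^
AttributeError: 'float' object has no attribute 'round'
```

Request:
send_rows:
  series:
    - {"dx":0.2,"dy":0,"dz":0,"ax":0,"ay":0,"az":0,"hand":1}
    - {"dx":0.4,"dy":0,"dz":0,"ax":0,"ay":0,"az":0,"hand":1}
    - {"dx":0.5,"dy":0,"dz":0,"ax":0,"ay":0,"az":0,"hand":1}
    - {"dx":0.5,"dy":0,"dz":0,"ax":0,"ay":0,"az":0,"hand":1}
    - {"dx":0.5,"dy":0,"dz":0,"ax":0,"ay":0,"az":0,"hand":1}

```text
clock: 16.65
eef_pos: [482.4, -89.2, 8.3]
tool_rot: [-3.14, 0.012, -0.082]
force: [-21.1, 10.7, 23.0]
width: 50.9
gripper_force: 67.9
```

```bash
sed -i "s/s\['width'\].round(1),s\['gripper_force'\].round()/round(s['width'],1),round(s['gripper_force'])/" st.py; python3 st.py .5 0 0 0
```

```text
16.65 F [-21.9   8.9  23. ] M [ 1.89  3.66 -0.11] rpy [-3.1401  0.0122 -0.0825] 50.9 68
pos [-62.62  26.01 -15.7 ] cmd [-53.97  22.99 -15.99] yaw cmd -0.0847
```

Run:
```python
from h import *
from cell import get_image
d={n:get_image(n) for n in("wrist","scene","top")};pickle.dump(d,open("d7.pkl","wb"))
w=d["wrist"]["pixels"];sc=d["scene"]["pixels"];t=d["top"]["pixels"]
i=np.vstack([cv2.resize(w[60:260,160:560],(800,400),interpolation=2),np.hstack([cv2.resize(sc[150:200,350:450],(400,200),interpolation=2),cv2.resize(t[150:200,385:485],(400,200),interpolation=2)])])
for z,y in((70,0),(70,52)): print([proj(d["wrist"],W([x,y,z-24])).round(1).tolist() for x in(0,-5,-10)])
cv2.imwrite("pics/f7.png",cv2.cvtColor(i,cv2.COLOR_RGB2BGR))
```

```text
[[398.0, 122.5], [397.0, 138.5], [396.0, 154.1]]
[[233.3, 122.2], [234.3, 138.2], [235.3, 153.9]]
```

View pics/f7.png

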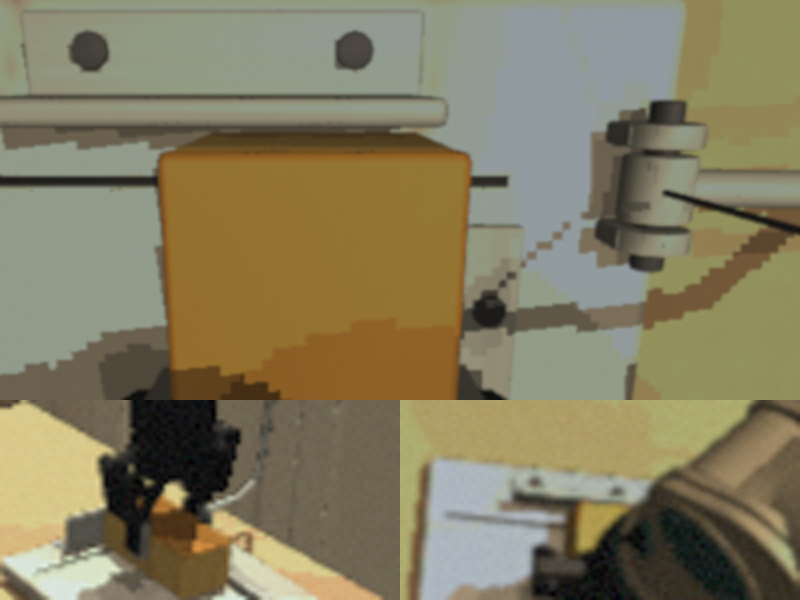

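Run:
```python
from h import *
g=pickle.load(open("d7.pkl","rb"))["wrist"]
for x in(5,0,-4,-8): print(x,'z60',proj(g,W([x,26,36])).round(1),'z70',proj(g,W([x,26,46])).round(1),'groove z24',proj(g,W([x-10,80,0])).round(1),'hinge',proj(g,W([-14,-47,10])).round(1))
im=g["pixels"].astype(int)
for c in(260,300,340): print(c,[tuple(im[r,c]) for r in range(104,142,2)])
```

```text
5 z60 [315.8 105.6] z70 [315.6 105.9] groove z24 [195.8 127.7] hinge [486.9 151.3]
0 z60 [315.8 120.7] z70 [315.6 122.4] groove z24 [196.8 138.9] hinge [486.9 151.3]
-4 z60 [315.8 132.5] z70 [315.6 135.2] groove z24 [197.7 147.8] hinge [486.9 151.3]
-8 z60 [315.8 144.1] z70 [315.6 147.8] groove z24 [198.5 156.5] hinge [486.9 151.3]
260 [(np.int64(146), np.int64(156), np.int64(133)), (np.int64(134), np.int64(142), np.int64(119)), (np.int64(76), np.int64(74), np.int64(62)), (np.int64(133), np.int64(127), np.int64(106)), (np.int64(146), np.int64(150), np.int64(128)), (np.int64(146), np.int64(154), np.int64(131)), (np.int64(146), np.int64(144), np.int64(120)), (np.int64(147), np.int64(140), np.int64(117)), (np.int64(132), np.int64(125), np.int64(105)), (np.int64(100), np.int64(96), np.int64(79)), (np.int64(76), np.int64(69), np.int64(56)), (np.int64(103), np.int64(94), np.int64(75)), (np.int64(95), np.int64(82), np.int64(60)), (np.int64(82), np.int64(64), np.int64(33)), (np.int64(86), np.int64(67), np.int64(32)), (np.int64(110), np.int64(84), np.int64(40)), (np.int64(117), np.int64(78), 
[... 1147 characters left out ...]
3), np.int64(111)), (np.int64(146), np.int64(154), np.int64(135)), (np.int64(146), np.int64(156), np.int64(139)), (np.int64(146), np.int64(152), np.int64(129)), (np.int64(146), np.int64(142), np.int64(119)), (np.int64(133), np.int64(127), np.int64(106)), (np.int64(102), np.int64(97), np.int64(81)), (np.int64(87), np.int64(79), np.int64(64)), (np.int64(78), np.int64(67), np.int64(47)), (np.int64(67), np.int64(52), np.int64(27)), (np.int64(79), np.int64(62), np.int64(31)), (np.int64(83), np.int64(64), np.int64(31)), (np.int64(105), np.int64(81), np.int64(38)), (np.int64(107), np.int64(72), np.int64(29)), (np.int64(146), np.int64(99), np.int64(36)), (np.int64(148), np.int64(112), np.int64(47))]
```

Request:
send_rows:
  series:
    - {"dx":0,"dy":0,"dz":-0.05,"ax":0,"ay":0,"az":0,"hand":1}
    - {"dx":0,"dy":0,"dz":-0.1,"ax":0,"ay":0,"az":0,"hand":1}
    - {"dx":0,"dy":0,"dz":-0.15,"ax":0,"ay":0,"az":0,"hand":1}
    - {"dx":0,"dy":0,"dz":-0.15,"ax":0,"ay":0,"az":0,"hand":1}
    - {"dx":0,"dy":0,"dz":-0.15,"ax":0,"ay":0,"az":0,"hand":1}

```text
clock: 17.3
eef_pos: [485.2, -89.4, 8.7]
tool_rot: [-3.138, 0.008, -0.083]
force: [-11.1, 9.4, 4.2]
width: 50.9
gripper_force: 65.6
```

```bash
python3 st.py 0 0 -0.15 0
```

```text
17.3 F [-11.9   8.5   4.2] M [ 1.75  2.4  -0.02] rpy [-3.1383  0.0085 -0.0825] 50.9 66
pos [-59.74  26.1  -15.26] cmd [-53.97  22.99 -14.49] yaw cmd -0.0847
```

Request:
send_rows:
  series:
    - {"dx":0.1,"dy":0,"dz":-0.03,"ax":0,"ay":0,"az":0,"hand":1}
    - {"dx":0.2,"dy":0.0,"dz":-0.06,"ax":0,"ay":0,"az":0,"hand":1}
    - {"dx":0.3,"dy":0.0,"dz":-0.1,"ax":0,"ay":0,"az":0,"hand":1}
    - {"dx":0.3,"dy":0.0,"dz":-0.1,"ax":0,"ay":0,"az":0,"hand":1}
    - {"dx":0.3,"dy":0.0,"dz":-0.1,"ax":0,"ay":0,"az":0,"hand":1}

```text
clock: 17.8
eef_pos: [485.0, -89.4, 8.8]
tool_rot: [-3.138, 0.014, -0.082]
force: [-15.9, 10.0, 1.3]
width: 51.1
gripper_force: 64.9
```

```bash
python3 st.py 0.3 0 -0.1 0
```

```text
17.8 F [-16.7   8.6   1.3] M [ 2.1   2.98 -0.09] rpy [-3.1385  0.014  -0.0824] 51.1 65
pos [-59.99  26.09 -15.23] cmd [-50.97  22.99 -13.49] yaw cmd -0.0847
```

Request:
send_rows:
  series:
    - {"dx":-0.1,"dy":0.1,"dz":0,"ax":0,"ay":0.005,"az":0,"hand":1}
    - {"dx":-0.1,"dy":0.2,"dz":0.05,"ax":0,"ay":0.01,"az":0,"hand":1}
    - {"dx":-0.1,"dy":0.3,"dz":0.05,"ax":0,"ay":0.014,"az":0,"hand":1}
    - {"dx":-0.1,"dy":0.3,"dz":0.05,"ax":0,"ay":0.014,"az":0,"hand":1}
    - {"dx":-0.1,"dy":0.3,"dz":0.05,"ax":0,"ay":0.014,"az":0,"hand":1}

```text
clock: 18.3
eef_pos: [485.8, -89.4, 8.6]
tool_rot: [-3.134, -0.004, -0.082]
force: [-12.0, 15.6, 0.8]
width: 51.4
gripper_force: 65.1
```

```bash
python3 st.py -0.1 0.3 0.05 0
```

```text
18.3 F [-13.3  14.5   0.8] M [ 3.07  3.26 -0.24] rpy [-3.134  -0.0035 -0.0817] 51.4 65
pos [-59.13  26.13 -15.37] cmd [-51.97  19.99 -13.99] yaw cmd -0.0847
```

Request:
send_rows:
  series:
    - {"dx":0,"dy":0,"dz":0.03,"ax":-0.004,"ay":-0.002,"az":0,"hand":1}
    - {"dx":0,"dy":0,"dz":0.06,"ax":-0.007,"ay":-0.003,"az":0,"hand":1}
    - {"dx":0,"dy":0,"dz":0.06,"ax":-0.007,"ay":-0.003,"az":0,"hand":1}
    - {"dx":0,"dy":0,"dz":0.06,"ax":-0.007,"ay":-0.003,"az":0,"hand":1}
    - {"dx":0,"dy":0,"dz":0.06,"ax":-0.007,"ay":-0.003,"az":0,"hand":1}

```text
clock: 18.8
eef_pos: [485.7, -89.6, 8.3]
tool_rot: [-3.141, -0.001, -0.082]
force: [-14.8, 14.5, 5.0]
width: 51.1
gripper_force: 65.7
```

```bash
python3 st.py 0 0 0.06 0
python3 - <<'E'
from h import *
from cell import get_image
sc=get_image("scene");g=get_image("wrist");t=get_image("top");im=sc["pixels"].astype(int)
m=(im[...,0]>1.5*im[...,1])&(im[...,0]-im[...,2]>25)&(im[...,0]<170)
y,x=np.nonzero(m[110:140,410:440]);print("handle",len(x),x.mean()+410 if len(x) else 0,y.mean()+110 if len(x) else 0, proj(sc,handle(1.67,-44)))
# front-top and fence-side edges of the block in the wrist view, vs end stop / groove
w=g["pixels"].astype(int)
for c in(240,260,280,300,320,340,360,380): 
    col=w[100:160,c]; q=col[:,2]/(col[:,0]+1)   # cheese: low blue
    print(c,"cheese from row",100+np.argmax(q<.45),"bright top from",100+np.argmax((q<.45)&(col[:,0]>130)))
E
```

```text
18.8 F [-15.9  13.2   5. ] M [ 3.15  3.23 -0.25] rpy [-3.1414e+00 -5.0000e-04 -8.1800e-02] 51.1 66
pos [-59.29  25.96 -15.69] cmd [-51.97  19.99 -14.59] yaw cmd -0.0847
handle 35 423.6 123.77142857142857 [423.7714223  123.73445446]
240 cheese from row 137 bright top from 100
260 cheese from row 132 bright top from 137
280 cheese from row 132 bright top from 137
300 cheese from row 132 bright top from 137
320 cheese from row 132 bright top from 137
340 cheese from row 132 bright top from 137
360 cheese from row 132 bright top from 137
380 cheese from row 133 bright top from 136
```

Request:
send_rows:
  series:
    - {"dx":0,"dy":0,"dz":0,"ax":0,"ay":0,"az":0,"hand":1}
    - {"dx":0,"dy":0,"dz":0,"ax":0,"ay":0,"az":0,"hand":1}
    - {"dx":0,"dy":0,"dz":0,"ax":0,"ay":0,"az":0,"hand":1}
    - {"dx":0,"dy":0,"dz":0,"ax":0,"ay":0,"az":0,"hand":1}
    - {"dx":0,"dy":0,"dz":0,"ax":0,"ay":0,"az":0,"hand":1}

```text
clock: 19.45
eef_pos: [485.7, -89.6, 8.3]
tool_rot: [-3.141, -0.001, -0.082]
force: [-14.7, 13.8, 5.3]
width: 51.2
gripper_force: 65.7
```

```bash
python3 st.py 0 0 0 0; python3 -c "
from cell import finish_job
print(finish_job())"
```

```text
19.45 F [-15.8  12.5   5.3] M [ 3.14  3.17 -0.25] rpy [-3.1414e+00 -5.0000e-04 -8.1900e-02] 51.2 66
pos [-59.3   25.96 -15.68] cmd [-51.97  19.99 -14.59] yaw cmd -0.0847
the job is handed in; nothing more can be done
None
```

I handed the job in at 19.5 s with the wire arm up at about 1.67 rad and the block lying flat, rind up, held in the corner at about 16 N against the end stop and 13 N against the fence; no verdict came back, and I judged the seating from forces and image measurements.

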